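# Ultrasonic seal check of a control enclosure

### The arm

A 6-joint arm with a two-finger parallel gripper is mounted at the origin on the work surface. World frame = base frame: x ahead of the robot, y to its left, z up, the work surface at z = 0. Lengths are in m, angles in rad, forces in N, time in s.
With the tool pointing down it reaches from about 0.25 to 0.775 m from the base axis. Payload 4 kg.
Tool frame: the origin (TCP) lies at the very end of the fingers, on their centre line; the grasp point (between the pads) lies 19 mm behind it (arm.pinch_z is the distance from the TCP to the grasp point, in m); y points along the fingers, x is the direction in which the jaws open and shut, and the axes are right-handed (so a half turn about y gives the same grasp; the last joint's range is limited). The gripper opens to 94 mm and grips with 3 to 60 N. Pads are 16 mm wide; open, the fingers measure 119 mm over their backs; the gripper's body (75 mm by 177 mm) begins 78 mm behind the grasp point.
Start: joints at [-1.294, 0.087, 1.371, -0, 1.684, -0.103], TCP at [0.204, -0.511, 0.206] pointing down, gripper open.
Joint ranges: [-3.1, 3.1], [-0.76, 2.03], [0.27, 2.55], [-1.08, 4.22], [0.17, 2.65], [-2.57, 2.57]. Speed limits (rad/s): [2.79, 2.79, 3.14, 3.14, 3.14, 3.14].

### API

Orientations are given as [roll, pitch, yaw] about the fixed x, y, z axes, in that order (R = Rz(yaw) Ry(pitch) Rx(roll)).
In Python, from station import arm gives the robot as it stands.
- The arm moves only by the tool play_rows, never from a script. Its arguments are lists of equal length, an entry for each row: "rotation": the turn, a rotation vector about the tool's x, y, z in degrees, a list of three; "offset": the shift along the tool's x, y, z in mm, a list of three; "jaw": the closure, from 0 (fully open) to 1 (shut). A call has 1 to 20 rows; each row shifts and turns the commanded pose from where the row before left it, along the tool's axes as they then stand; what a row does not reach is not made up. A row lasts 1/12 s, in which the tool goes at most 41.7 mm and 7.16 degrees, less where a joint would pass 70% of its speed; a pose out of reach is approached as far as the arm can. A call with a gripper value outside its range is refused whole. The fingers move at their own pace and stop on an object; the grip force is fixed at half the most. Time passes only in rows, so rows that do not move let the fingers close. It gives the time, the measured TCP pose, the force and the opening at its end, in the units of the state.
- arm.observe(): the state, without advancing time (a new reading comes with each control period).
- arm.grab_frame(name): name is "scene" or "top" or "wrist"; returns the picture (420x560x3 uint8, red, green, blue); there is no depth.
- arm.camera_params(name): a dict with "fovy" (degrees; the focal length in pixels is half the picture's height over the tangent of half this angle, whatever the lens; pixels are square), "cx", "cy" (the principal point, pixels), "R" (3x3) and "t" (3): a world point X has camera coordinates R X + t. Camera axes: x right, y down, z forward; pixel columns grow to the right and rows downward; lengths in m; the calibration is good to about 2 mm. A picture is of the moment at which its call begins: read the wrist's pose just before it. camera_params takes no time and is no camera call; for the wrist camera it gives the pose at the moment of the call.
- arm.sign_off(): hands the job in, once; it reports no verdict.
The state is a dict: "clock": time; "q": joint angles; "joint_velocities": joint speeds; "joint_efforts": joint torques, N m; "position": TCP position; "orientation": TCP orientation; "force": force on the tool from outside, world axes, zero at the start; "torque": the same for the moment, N m; "gripper_width": opening from 0.0 (shut) to 1.0 (fully open).
Only numpy, scipy, OpenCV 4.12 (cv2) and the standard library are available. Lean on these libraries where they do the work, as an engineer would, in place of code of your own. Each camera call takes 0.05 s, during which the arm holds its last target. There are 200 camera calls.

### The job

Check the enclosure's seal: on the tone generator standing inside it press the square power key, then the round tone key, one at a time, and shut the cover fully without slamming it. Take the listening probe from its holder and draw its tip along the whole front seam, the corner where the cover's robot-side wall meets the flange, lightly and steadily from the left end to the right end as the robot sees it, at about 4 cm a second, with the probe leaning back from the cover at 30 to 45 degrees from upright so that it points into the corner. Stand the probe back in its holder as it was, and leave the things lying around undisturbed.

Things in the scene. Friction and masses are not known exactly. Their poses are not given: they have to be found in the camera images.
- seam (a point): Middle of the front seam: the inside corner between the flat top of the base's flange (45 mm above the bench) and the foot of the closed cover's front wall, on the robot's side. x points square into the enclosure (away from the robot), y along the seam to its left end, z up. The seam is straight, 224 mm long (y +112 to -112 mm). The flange stands out 18 mm in front of it.
- enclosure: Grey sheet-steel enclosure, fixed to the bench: low base tray with a flange (outline 200 mm in x, 260 mm in y, top 45 mm above the bench) and a deep cover (164 x 224 mm, when shut its top is 75 mm above the flange) hinged at the back. Origin: centre of its underside, 82 mm behind the seam; axes as the seam's.
- cover (a joint): Hinge of the deep cover, rad: 0 fully shut on the flange, grows as the front edge rises; starts about 0.85 to 1.0. A stiff friction hinge: the cover stays where it is left and takes about 2 to 5 N at its front edge to shut.
- cover_hinge (a point): Middle of the cover's hinge axis, at the back of the enclosure, 172 mm behind the seam and 2 mm above it; same axes as the seam, the hinge axis is y.
- cover_front (a point): Point on the outer (upper) face of the cover, midway across, 20 mm in from its front edge: 152 mm in front of the hinge axis and 73 mm above it when shut. It moves with the cover; z points out of the outer face, x from front edge to hinge. A place to push it shut.
- generator: Tone generator: grey desk-shaped case 90 x 120 x 84 mm fixed in the base tray, its black face sloping 35 degrees towards the robot with two keys on it; origin at its underside. The half-open cover hangs over it from behind, so come in at a tilt, square to the face.
- power_key_top (a point): Centre of the pressing face of the square power key (26 mm square, the left one as the robot sees it). z points square out of the sloping face, y along it to the left. The key stands 12 mm proud of the face; a spring key, travel 6 mm, 1.5 N to start it and 4.5 N fully down; press it fully.
- tone_key_top (a point): Centre of the pressing face of the round tone key (26 mm across, the right one as the robot sees it), 60 mm to the right of the power key; same face, axes, height, travel and spring.
- power_key (a joint): Travel of the power key, m: 0 released, 0.006 fully down.
- tone_key (a joint): Travel of the tone key, m: 0 released, 0.006 fully down.
- probe_grip (a point): Middle of the handle of the listening probe, a loose pen-shaped instrument of about 120 g standing upright in its holder, tip down. z points from the tip up the handle: round, black, 24 mm across, from 55 mm below to 55 mm above this point. Below it a round rubber finger guard 44 mm across, 6 mm thick, then a thin steel rod.
- probe_tip (a point): Centre of the 8 mm steel ball at the tip of the probe, 107 mm below probe_grip along its z, at the end of a rod 7 to 10 mm thick; the guard's underside is 46 mm above it. In the holder it hangs inside the block.
- probe_guard (a point): Centre of the underside of the probe's finger guard, 61 mm below probe_grip along the probe's z; it rests on the holder's mouth.
- holder_mouth (a point): Centre of the mouth of the probe's holder, level with the top of its plain aluminium block (60 mm square, 60 mm above the bench, on a 100 mm square base plate, fixed; it stands to the left or to the right of the enclosure). The upright hole is 20 mm square and 50 mm deep.
- spool: Bystander: solder spool, 60 mm across, 60 mm high, standing on the other side of the enclosure from the holder; origin at its underside.
- screwdriver: Bystander: screwdriver lying across in front of the enclosure, 30 mm high at most, about 200 mm long; origin at its underside.
- multimeter: Bystander: hand multimeter lying on its back, 150 x 78 x 36 mm, right of the enclosure; origin at its underside.
- rail_strip: Bystander: strip of mounting rail, 180 mm long, with terminals 45 mm high, left of the enclosure; origin at its underside.
- probe: The probe as a whole, see probe_grip; origin at the underside of its guard.

How it is judged:
On the way, in this order (a step that is already met when the one before it is completed fails the run):
1. the power key is pressed, the tone key is not (value of joint power_key above 0.0035 m and value of joint tone_key below 0.002 m), for 0.05 s.
2. then the tone key is pressed, the power key released (value of joint tone_key above 0.0035 m and value of joint power_key below 0.002 m), for 0.05 s.
3. then the cover is fully shut (value of joint cover below 0.03 rad), for 0.2 s.
4. the leaning probe's tip is on the front seam, at its left end (x of probe_tip in the frame of seam between -0.012 and 0.004 m and z of probe_tip in the frame of seam between -0.004 and 0.012 m and y of probe_tip in the frame of seam between 0.084 and 0.108 m and angle between probe_grip's own z axis and vertical between 0.35 and 0.96 rad), for 0.2 s.
5. the leaning probe's tip is on the front seam, 32 mm further along (x of probe_tip in the frame of seam between -0.012 and 0.004 m and z of probe_tip in the frame of seam between -0.004 and 0.012 m and y of probe_tip in the frame of seam between 0.052 and 0.076 m and angle between probe_grip's own z axis and vertical between 0.35 and 0.96 rad), for 0.2 s.
6. the leaning probe's tip is on the front seam, 64 mm further along (x of probe_tip in the frame of seam between -0.012 and 0.004 m and z of probe_tip in the frame of seam between -0.004 and 0.012 m and y of probe_tip in the frame of seam between 0.02 and 0.044 m and angle between probe_grip's own z axis and vertical between 0.35 and 0.96 rad), for 0.2 s.
7. the leaning probe's tip is on the front seam, 96 mm further along (x of probe_tip in the frame of seam between -0.012 and 0.004 m and z of probe_tip in the frame of seam between -0.004 and 0.012 m and y of probe_tip in the frame of seam between -0.012 and 0.012 m and angle between probe_grip's own z axis and vertical between 0.35 and 0.96 rad), for 0.2 s.
8. the leaning probe's tip is on the front seam, 128 mm further along (x of probe_tip in the frame of seam between -0.012 and 0.004 m and z of probe_tip in the frame of seam between -0.004 and 0.012 m and y of probe_tip in the frame of seam between -0.044 and -0.02 m and angle between probe_grip's own z axis and vertical between 0.35 and 0.96 rad), for 0.2 s.
9. the leaning probe's tip is on the front seam, 160 mm further along (x of probe_tip in the frame of seam between -0.012 and 0.004 m and z of probe_tip in the frame of seam between -0.004 and 0.012 m and y of probe_tip in the frame of seam between -0.076 and -0.052 m and angle between probe_grip's own z axis and vertical between 0.35 and 0.96 rad), for 0.2 s.
10. the leaning probe's tip is on the front seam, at its right end (x of probe_tip in the frame of seam between -0.012 and 0.004 m and z of probe_tip in the frame of seam between -0.004 and 0.012 m and y of probe_tip in the frame of seam between -0.108 and -0.084 m and angle between probe_grip's own z axis and vertical between 0.35 and 0.96 rad), for 0.2 s.
At the end, for the whole second after the job is handed in: Cover shut (within 0.03 rad); both keys released; probe released and at rest in its holder, upright within 6 degrees, its guard on the mouth (within 5 mm in height, 12 mm sideways) (value of joint cover below 0.03 rad and horizontal distance between probe_guard and holder_mouth below 0.012 m and z of probe_guard in the frame of holder_mouth between -0.004 and 0.005 m and angle between probe_grip's own z axis and vertical below 0.1 rad and linear speed of probe below 0.02 m/s and value of joint each of power_key, tone_key below 0.002 m); the robot touches nothing.
It fails at once if the probe is pressed on the enclosure with more than 20 N (contact force between probe and enclosure above 20 N).
It fails at once if the cover is slammed (closing faster than 2.5 rad/s) (velocity of joint cover below -2.5 rad/s).
It fails at once if a bystander is moved by more than 40 mm (distance of any of spool, screwdriver, multimeter, rail_strip from where it was at the start of the episode above 0.04 m).
It also fails if it takes over 72 s, if anything falls off the work surface, if the arm or the gripper's body presses on something with over 40 N, if the wrist force passes 120 N, or if a joint passes its speed limit or range.

## Working session

There is one attempt and no reset: what is moved stays moved. The work goes in short steps, Python scripts to look and compute and a tool call to move; the robot and the scene stay as the last step left them, time stands still between calls to the robot, and variables do not carry over. Pictures are saved under pics/ and viewed, about 8 in all and at most 12, crops included, and the job is handed in when it is done.

Besides the shell and the picture viewer there is one more tool, called after "Call:" by a JSON object that holds its "api" and its "payload". play_rows: Moves the arm, as the interface text tells. Its arguments: {"type":"object","properties":{"rotation":{"type":"array"},"offset":{"type":"array"},"jaw":{"type":"array"}},"required":["rotation","offset","jaw"]}

```bash
ls; mkdir -p pics; cat > h.py <<'E'
from station import arm
import numpy as np, cv2
from scipy.spatial.transform import Rotation as Ro
def K(p,h=420):
    f=h/2/np.tan(np.radians(p["fovy"])/2); return f,p["cx"],p["cy"]
def proj(p,X):
    f,cx,cy=K(p); c=np.array(p["R"])@np.array(X)+np.array(p["t"]); return np.array([cx+f*c[0]/c[2],cy+f*c[1]/c[2]])
def ray(p,u,v):
    f,cx,cy=K(p); R=np.array(p["R"]); d=R.T@np.array([(u-cx)/f,(v-cy)/f,1]); o=-R.T@np.array(p["t"]); return o,d
def onz(p,u,v,z):
    o,d=ray(p,u,v); return o+d*(z-o[2])/d[2]
def grab(n,fn):
    im=arm.grab_frame(n); cv2.imwrite("pics/"+fn,cv2.cvtColor(im,cv2.COLOR_RGB2BGR)); return im
E
python3 - <<'E'
from h import *
import json
for n in("scene","top","wrist"):
    p=arm.camera_params(n); print(n,p)
    R=np.array(p["R"]);print("pos",-R.T@np.array(p["t"]))
a=grab("scene","scene0.png");b=grab("top","top0.png")
print(arm.observe(),arm.pinch_z)
E
```

```text
pics
scene {'fovy': 44.15563850956672, 'cx': 277.2885742259281, 'cy': 214.38617913767226, 'R': array([[ 0.90960794,  0.41530133, -0.01175541],
       [ 0.3062791 , -0.68940455, -0.65644076],
       [-0.28072495,  0.5935033 , -0.75428598]]), 't': array([-0.51622224, -0.09328661,  1.57158695])}
pos [ 0.93931526 -0.78266646  1.11812047]
top {'fovy': 45.858394203719755, 'cx': 291.11668786612495, 'cy': 203.92412948553277, 'R': array([[ 0.02644725, -0.99926471,  0.02775944],
       [-0.98267349, -0.03108407, -0.18271996],
       [ 0.18344848, -0.02244603, -0.98277303]]), 't': array([-0.03734709,  0.59394967,  1.10800044])}
pos [0.38138533 0.00601295 1.19847614]
wrist {'fovy': 70.39610879505852, 'cx': 279.69371728584247, 'cy': 206.43024626735559, 'R': array([[ 0.37091743, -0.92866441, -0.00163577],
       [-0.89714646, -0.35878276,  0.25768811],
       [-0.23989266, -0.09411348, -0.96622677]]), 't': array([-0.54904275, -0.02666576,  0.39074822])}
pos [ 0.27346407 -0.482669    0.38352473]
{'clock': 0.1, 'q': array([-1.29412508e+00,  8.78803294e-02,  1.37207558e+00, -2.13028789e-05,
        1.68360501e+00, -1.03120015e-01]), 'joint_velocities': array([-0.00067258, -0.00127017, -0.00315236,  0.00182378, -0.0013561 ,
        0.00190153]), 'joint_efforts': array([ 1.35459348e-03, -3.41250658e+01, -3.03302336e+01,  7.20084272e-02,
        3.03832570e-02, -1.02993140e-04]), 'position': array([ 0.20374392, -0.5103438 ,  0.20443562]), 'orientation': array([-1.57061478,  0.00195999, -1.19100727]), 'force': array([0.27180558, 0.34087155, 0.72802787]), 'torque': array([ 0.00021183, -0.02342545, -0.04048062]), 'gripper_width': 0.9989679450441342} 0.0188
```

```bash
python3 - <<'E'
import cv2
for n in("top0","scene0"):
    a=cv2.imread(f"pics/{n}.png"); cv2.imwrite(f"pics/{n}b.png",cv2.resize(a,(800,600),interpolation=cv2.INTER_CUBIC))
E
```

```text
(no output)
```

View pics/top0b.png

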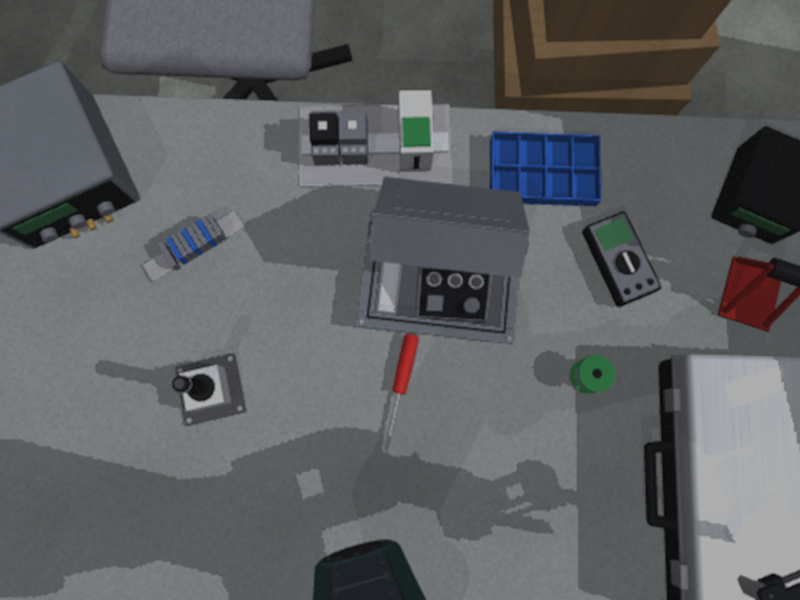

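View pics/scene0b.png

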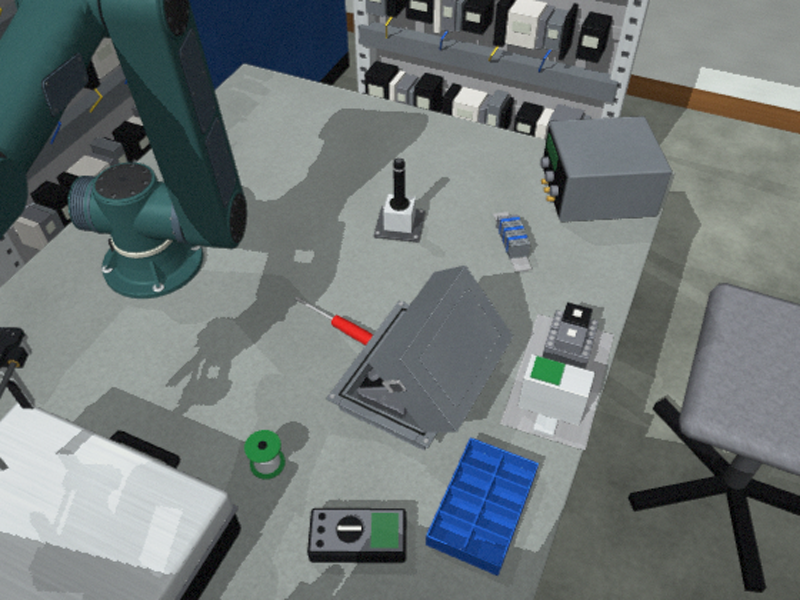

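Top view (800-px scale): flange front corners lie at about (361,327) and (512,341), the keys at about (435,303) and (471,305), and the holder block at about (203,388) with the probe top at (181,384). The screwdriver lies at (400,390) in front of the enclosure. I'll enlarge the two areas that matter.

```bash
python3 - <<'E'
from h import *
a=cv2.imread("pics/top0.png")
c1=cv2.resize(a[120:245,245:380],None,fx=4.4,fy=4.4,interpolation=cv2.INTER_CUBIC)[:550]
c2=cv2.resize(a[235:305,110:180],None,fx=2.9,fy=2.9,interpolation=cv2.INTER_CUBIC)
out=np.zeros((550,800,3),np.uint8); out[:c1.shape[0],:c1.shape[1]]=c1; out[:c2.shape[0],595:595+c2.shape[1]]=c2
cv2.imwrite("pics/crop1.png",out); print(c1.shape,c2.shape)
p=arm.camera_params("top"); s=560/800
for n,u,v,z in [("FL",361,327,.045),("FR",512,341,.045),("pow",435,303,.11),("ton",471,305,.11),("b1",188,424,.005),("b2",245,410,.005),("b3",231,354,.005),("ptop",181,384,.176),("sd1",410,337,.02),("sd2",385,450,.01),("spool",594,374,.06),("mm",622,258,.03),("rail",193,244,.03)]:
    print(n,onz(p,u*s,v*s,z).round(4))
E
```

```text
(550, 594, 3) (203, 203, 3)
FL [0.5345 0.0679 0.045 ]
FR [ 0.5188 -0.1801  0.045 ]
pow [ 0.567  -0.0491  0.11  ]
ton [ 0.5656 -0.1054  0.11  ]
b1 [0.371  0.3467 0.005 ]
b2 [0.3962 0.2554 0.005 ]
b3 [0.4878 0.2851 0.005 ]
ptop [0.428  0.3124 0.176 ]
sd1 [ 0.5235 -0.0131  0.02  ]
sd2 [0.3378 0.0224 0.01  ]
spool [ 0.4676 -0.3103  0.06  ]
mm [ 0.6684 -0.3706  0.03  ]
rail [0.6686 0.3564 0.03  ]
```

View pics/crop1.png

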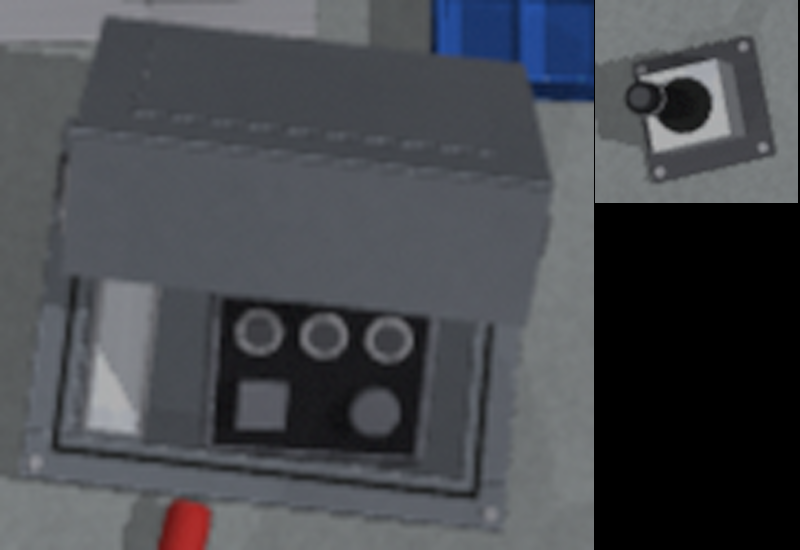

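The crop shows the flange corners at about (25,475) and (507,530), the gasket line corners at (55,447) and (478,494), the power key at (263,405) and the tone key at (376,412). In the inset, the block top corners are at about (640,72), (718,58), (731,138) and (652,152).

```bash
cat >> h.py <<'E'
def plan(pos,R,rows=None):
    "relative turn (tool deg) then shift (mm, in the final tool axes) from measured pose"
    s=arm.observe(); Rc=Ro.from_euler("xyz",s["orientation"]); 
    rv=np.degrees((Rc.inv()*R).as_rotvec()); d=R.inv().apply(np.array(pos)-s["position"])*1000
    print("pos",s["position"].round(4),"turn",rv.round(2),"shift",d.round(1),"clock",round(s["clock"],2),"F",s["force"].round(1))
YAW=np.radians(-3.6)
def lean(deg,yaw=None):
    "tool x along -enclosure y, fingers pointing down and forward by deg from vertical"
    a=np.radians(deg); y=[np.sin(a),0,-np.cos(a)]; z=[np.cos(a),0,np.sin(a)]
    return Ro.from_euler("z",YAW if yaw is None else yaw)*Ro.from_matrix(np.array([[0,-1,0],y,z]).T)
E
python3 - <<'E'
from h import *
p=arm.camera_params("top")
c=lambda x,y,z:onz(p,245+x/4.4,120+y/4.4,z)
h=lambda x,y,z:onz(p,110+(x-595)/2.9,235+y/2.9,z)
FL,FR=c(25,475,.045),c(507,530,.045);GL,GR=c(55,447,.045),c(478,494,.045);SL,SR=c(37,463,.045),c(491,513,.045)
for a,b in((FL,FR),(GL,GR),(SL,SR)):
    d=a-b;print(a.round(4),b.round(4),np.linalg.norm(d).round(4),"yaw",np.degrees(np.arctan2(-d[0],d[1])).round(2),"mid",((a+b)/2).round(4))
for z in(.05,.06,.07): print(z,c(263,405,z).round(4),c(376,412,z).round(4),np.linalg.norm(c(263,405,z)-c(376,412,z)))
print("block",np.mean([h(x,y,.06) for x,y in((640,72),(718,58),(731,138),(652,152))],0).round(4))
print([np.linalg.norm(h(640,72,.06)-h(718,58,.06)).round(4),np.linalg.norm(h(718,58,.06)-h(731,138,.06)).round(4)])
print("plate",((h(751,38,.006)+h(652,182,.006))/2).round(4), "ptop",h(645,98,.176).round(4))
plan([.47,-.08,.25],lean(35))
E
```

```text
[0.5366 0.0727 0.045 ] [ 0.5148 -0.1844  0.045 ] 0.258 yaw -4.83 mid [ 0.5257 -0.0559  0.045 ]
[0.5521 0.0574 0.045 ] [ 0.5337 -0.1689  0.045 ] 0.227 yaw -4.66 mid [ 0.5429 -0.0558  0.045 ]
[0.5432 0.0666 0.045 ] [ 0.5237 -0.1759  0.045 ] 0.2432 yaw -4.6 mid [ 0.5334 -0.0546  0.045 ]
0.05 [ 0.5774 -0.0528  0.05  ] [ 0.5755 -0.1133  0.05  ] 0.06052346944361815
0.06 [ 0.5757 -0.0523  0.06  ] [ 0.5738 -0.1123  0.06  ] 0.059996480095284355
0.07 [ 0.574  -0.0518  0.07  ] [ 0.5721 -0.1112  0.07  ] 0.059469490746950585
block [0.4289 0.3145 0.06  ]
[np.float64(0.0609), np.float64(0.0633)]
plate [0.4279 0.3153 0.006 ] ptop [0.428  0.3114 0.176 ]
pos [ 0.2037 -0.5103  0.2044] turn [34.43 24.53 -7.85] shift [-446.2   99.6  221.7] clock 0.1 F [0.3 0.3 0.7]
```

```bash
sed -i 's/radians(-3.6)/radians(-4.7)/' h.py; python3 - <<'E'
from h import *
plan([.51,-.08,.16],lean(35))
E
```

```text
pos [ 0.2037 -0.5103  0.2044] turn [34.38 25.59 -8.19] shift [-454.   191.2  195.7] clock 0.1 F [0.3 0.3 0.7]
```

Call:
{"api": "play_rows", "payload": {"rotation": [[4.91,3.66,-1.17],[4.91,3.66,-1.17],[4.91,3.66,-1.17],[4.91,3.66,-1.17],[4.91,3.66,-1.17],[4.91,3.66,-1.17],[4.91,3.66,-1.17],[0,0,0],[0,0,0],[0,0,0],[0,0,0],[0,0,0],[0,0,0],[0,0,0],[0,0,0],[0,0,0],[0,0,0],[0,0,0],[0,0,0],[0,0,0]], "offset": [[0,0,0],[0,0,0],[0,0,0],[0,0,0],[0,0,0],[0,0,0],[0,0,0],[-32,0,15],[-32,10,15],[-32,15,15],[-32,15,15],[-32,15,15],[-32,15,15],[-32,15,15],[-32,15,15],[-32,15,15],[-32,15,15],[-32,15,15],[-32,15,15],[-32,15,15]], "jaw": [1,1,1,1,1,1,1,1,1,1,1,1,1,1,1,1,1,1,1,1]}}

```text
clock: 1.77
position: [0.4979, -0.1157, 0.1732]
orientation: [-0.958, -0.002, -1.653]
force: [0.4, -0.9, -0.5]
gripper_width: 0.004
```

```bash
python3 - <<'E'
from h import *
plan([.51,-.08,.16],lean(35))
grab("wrist","w1.png")
a=cv2.imread("pics/w1.png"); cv2.imwrite("pics/w1b.png",cv2.resize(a,(800,600),interpolation=cv2.INTER_CUBIC))
p=arm.camera_params("wrist"); np.savez("w1.npz",**{k:np.array(v) for k,v in p.items()})
print(arm.observe()["q"].round(2))
E
```

```text
pos [ 0.4979 -0.1157  0.1732] turn [-0.08  0.06  0.11] shift [-36.6  16.1  -0.1] clock 1.77 F [ 0.4 -0.9 -0.5]
[-0.49 -0.44  2.01  0.28  1.02  1.08]
```

View pics/w1b.png

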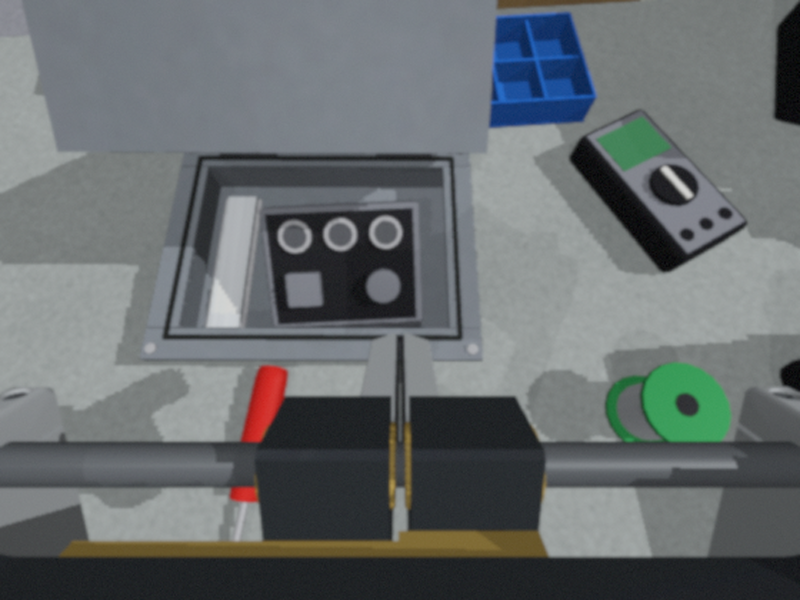

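The wrist view shows the power key at (304,289), the tone key at (383,286) and the generator turned slightly within the tray. The gasket front corners are at about (165,337) and (461,337), and the flange front corners at (141,360) and (481,359).

```bash
python3 - <<'E'
from h import *
from scipy.optimize import least_squares
t=arm.camera_params("top"); w=dict(np.load("w1.npz")); s=.7
def tri(uv1,uv2):
    r=least_squares(lambda X:np.r_[proj(t,X)-uv1,proj(w,X)-uv2],[.55,-.05,.05]); return r.x,r.fun
c=lambda x,y:np.array([245+x/4.4,120+y/4.4])
P={}
for n,a,b in(("pow",c(263,405),(304,289)),("ton",c(376,412),(383,286)),("FL",c(25,475),(141,360)),("FR",c(507,530),(481,359)),("GL",c(55,447),(165,337)),("GR",c(478,494),(461,337))):
    X,f=tri(a,np.array(b)*s); P[n]=X; print(n,X.round(4),f.round(1))
print(proj(w,arm.observe()["position"])/s)
for n,(u,v) in dict(FL=(141,360),FR=(481,359),GL=(165,337),GR=(461,337)).items(): print(n,onz(w,u*s,v*s,.045).round(4))
d=P["pow"]-P["ton"];print(np.linalg.norm(d),np.degrees(np.arctan2(-d[0],d[1])))
for z in (.05,.06,.065,.07):
    a,b=onz(w,304*s,289*s,z),onz(w,383*s,286*s,z);d=a-b;print(z,a.round(4),b.round(4),np.linalg.norm(d).round(4),np.degrees(np.arctan2(-d[0],d[1])).round(1))
E
```

```text
pow [ 0.5657 -0.0471  0.0964] [-1.5  1.6  0.6 -0.7]
ton [ 0.5636 -0.1008  0.0977] [-3.4  1.6  1.4 -0.8]
FL [0.531  0.0717 0.0697] [-0.2  1.   0.1 -0.4]
FR [ 0.5324 -0.1875 -0.0339] [-3.9 -3.5  2.3  1.5]
GL [0.5463 0.0568 0.07  ] [-0.3  0.9  0.1 -0.4]
GR [ 0.5351 -0.1567  0.053 ] [-4.7 -1.2  2.2  0.3]
[400.07139718 352.82409866]
FL [0.5366 0.0866 0.045 ]
FR [ 0.5196 -0.1687  0.045 ]
GL [0.5534 0.0707 0.045 ]
GR [ 0.5376 -0.1558  0.045 ]
0.05371345505913913 -2.1942669871712908
0.05 [ 0.5834 -0.0365  0.05  ] [ 0.5816 -0.0986  0.05  ] 0.0621 -1.7
0.06 [ 0.5795 -0.0387  0.06  ] [ 0.5777 -0.0988  0.06  ] 0.0601 -1.7
0.065 [ 0.5775 -0.0398  0.065 ] [ 0.5757 -0.0989  0.065 ] 0.0591 -1.7
0.07 [ 0.5755 -0.0409  0.07  ] [ 0.5738 -0.099   0.07  ] 0.0581 -1.7
```

The arm was still moving when I read the wrist parameters, after the picture. I'll correct the camera pose to the one at picture time.

```bash
python3 - <<'E'
from h import *
from scipy.optimize import least_squares
t=arm.camera_params("top"); w=arm.camera_params("wrist"); s=.7
o=arm.observe(); Rt=Ro.from_euler("xyz",o["orientation"]).as_matrix(); R=np.array(w["R"])
M=R@Rt; off=Rt.T@(-R.T@np.array(w["t"])-o["position"]); print("cam in tool",off.round(4),o["position"].round(4))
R0=Ro.from_euler("xyz",[-.958,-.002,-1.653]).as_matrix(); p0=np.array([.4979,-.1157,.1732])
w=dict(w); w["R"]=M@R0.T; w["t"]=-w["R"]@(p0+R0@off); np.savez("w1.npz",**{k:np.array(v) for k,v in w.items()})
def tri(uv1,uv2):
    r=least_squares(lambda X:np.r_[proj(t,X)-uv1,proj(w,X)-uv2],[.55,-.05,.05]); return r.x,r.fun
c=lambda x,y:np.array([245+x/4.4,120+y/4.4])
P={}
for n,a,b in(("pow",c(263,405),(304,289)),("ton",c(376,412),(383,286)),("FL",c(25,475),(141,360)),("FR",c(507,530),(481,359)),("GL",c(55,447),(165,337)),("GR",c(478,494),(461,337))):
    X,f=tri(a,np.array(b)*s); P[n]=X; print(n,X.round(4),f.round(1))
print(proj(w,p0)/s)
for n,(u,v) in dict(FL=(141,360),FR=(481,359),GL=(165,337),GR=(461,337)).items(): print(n,onz(w,u*s,v*s,.045).round(4))
for z in (.06,.065,.07):
    a,b=onz(w,304*s,289*s,z),onz(w,383*s,286*s,z);d=a-b;print(z,a.round(4),b.round(4),np.linalg.norm(d).round(4),np.degrees(np.arctan2(-d[0],d[1])).round(1))
E
```

```text
cam in tool [-0.0004 -0.179   0.0748] [ 0.5006 -0.1067  0.1724]
pow [ 0.5736 -0.0515  0.0705] [-0.1  0.1  0.  -0. ]
ton [ 0.5713 -0.1098  0.0709] [-0.6  0.3  0.2 -0.2]
FL [0.535  0.0725 0.0511] [-0.1  0.3  0.  -0.1]
FR [ 0.5202 -0.1848  0.0215] [-1.5 -1.1  0.8  0.4]
GL [0.5513 0.0571 0.0504] [-0.  0.  0. -0.]
GR [ 0.5337 -0.1662  0.0479] [-1.  -0.2  0.5  0. ]
[400.07139718 352.82409866]
FL [0.5364 0.0761 0.045 ]
FR [ 0.5163 -0.179   0.045 ]
GL [0.5529 0.0601 0.045 ]
GR [ 0.5345 -0.1662  0.045 ]
0.06 [ 0.5778 -0.0493  0.06  ] [ 0.5754 -0.1095  0.06  ] 0.0602 -2.3
0.065 [ 0.5758 -0.0504  0.065 ] [ 0.5734 -0.1095  0.065 ] 0.0592 -2.3
0.07 [ 0.5738 -0.0514  0.07  ] [ 0.5715 -0.1095  0.07  ] 0.0582 -2.3
```

```bash
sed -i 's/radians(-4.7)/radians(-4.6)/' h.py; cat >> h.py <<'E'
POW=np.array([.5745,-.0515,.067]); TON=np.array([.572,-.110,.067]); GY=np.radians(-2.3)
SEAM=np.array([.5437,-.0545,.045]); MOUTH=np.array([.4284,.3148,.060])
EX=np.array([np.cos(YAW),np.sin(YAW),0]); EY=np.array([-np.sin(YAW),np.cos(YAW),0]); EZ=np.array([0,0,1.])
E
python3 - <<'E'
from h import *
arm.grab_frame("wrist");arm.grab_frame("wrist")
R=lean(35,GY); plan(POW-R.apply([0,.012,0]),R)
E
```

```text
pos [ 0.498  -0.113   0.1721] turn [ 0.1  -1.5   1.13] shift [-64.5 116.6   0.3] clock 1.92 F [0.4 0.4 1. ]
```

Call:
{"api": "play_rows", "payload": {"rotation": [[0,-1.5,1.1],[0,0,0],[0,0,0],[0,0,0],[0,0,0],[0,0,0],[0,0,0],[0,0,0],[0,0,0],[0,0,0]], "offset": [[0,0,0],[-13,18,0],[-13,18,0],[-13,18,0],[-13,18,0],[-12.5,18,0],[0,13.5,0],[0,13,0],[0,0,0],[0,0,0]], "jaw": [1,1,1,1,1,1,1,1,1,1]}}

```text
clock: 2.75
position: [0.5665, -0.0585, 0.0768]
orientation: [-0.962, -0.001, -1.624]
force: [0.4, 0.6, 0.4]
gripper_width: 0.003
```

```bash
python3 - <<'E'
from h import *
R=lean(35,GY); plan(POW,R)
grab("wrist","w2.png")
a=cv2.imread("pics/w2.png")[120:330,180:390]; cv2.imwrite("pics/w2b.png",cv2.resize(a,None,fx=2.8,fy=2.8,interpolation=cv2.INTER_CUBIC))
E
```

```text
pos [ 0.5665 -0.0585  0.0768] turn [ 0.12 -0.57  0.45] shift [-7.3 12.4  0.7] clock 2.75 F [0.4 0.6 0.4]
```

View pics/w2b.png

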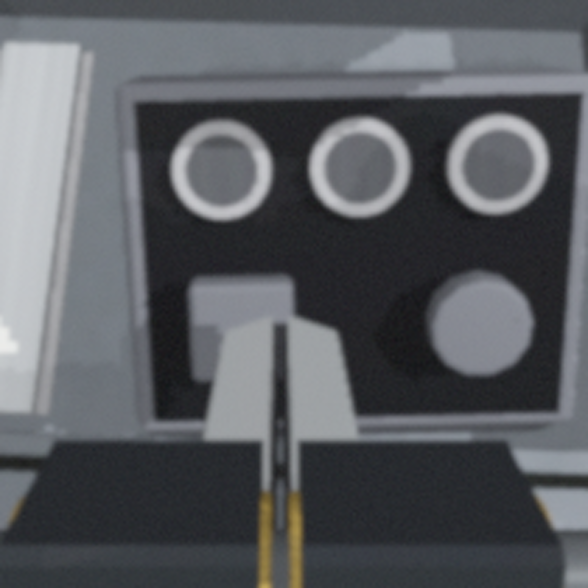

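The crop shows the closed fingers just above the power key but about 8 mm too far right (fingertip at x=280, key centre at x=242). I'll shift left and start pressing.

Call:
{"api": "play_rows", "payload": {"rotation": [[0,-0.5,0.4],[0,0,0],[0,0,0],[0,0,0],[0,0,0],[0,0,0],[0,0,0],[0,0,0]], "offset": [[-4,0,0],[-4,0,0.5],[0,2.5,0],[0,2.5,0],[0,2.5,0],[0,2.5,0],[0,0,0],[0,0,0]], "jaw": [1,1,1,1,1,1,1,1]}}

```text
clock: 3.47
position: [0.5738, -0.0489, 0.0695]
orientation: [-0.96, -0.0, -1.61]
force: [-0.5, 0.0, -0.1]
gripper_width: 0.002
```

Call:
{"api": "play_rows", "payload": {"rotation": [[0,0,0],[0,0,0],[0,0,0]], "offset": [[0,2,0],[0,2,0],[0,0,0]], "jaw": [1,1,1]}}

```text
clock: 3.72
position: [0.5761, -0.0491, 0.0662]
orientation: [-0.96, -0.0, -1.61]
force: [0.1, 0.6, 0.1]
gripper_width: 0.002
```

Call:
{"api": "play_rows", "payload": {"rotation": [[0,0,0],[0,0,0],[0,0,0]], "offset": [[0,2,0],[0,2,0],[0,0,0]], "jaw": [1,1,1]}}

```text
clock: 3.97
position: [0.5786, -0.0492, 0.0634]
orientation: [-0.96, -0.0, -1.61]
force: [-2.1, -0.2, 1.1]
gripper_width: 0.006
```

Call:
{"api": "play_rows", "payload": {"rotation": [[0,0,0],[0,0,0],[0,0,0]], "offset": [[0,2,0],[0,2,0],[0,0,0]], "jaw": [1,1,1]}}

```text
clock: 4.22
position: [0.5805, -0.0492, 0.0608]
orientation: [-0.96, -0.001, -1.609]
force: [-10.1, 0.2, 8.7]
gripper_width: 0.006
```

Call:
{"api": "play_rows", "payload": {"rotation": [[0,0,0],[0,0,0],[0,0,0],[0,0,0],[0,0,0],[0,0,0],[0,0,0],[0,0,0],[0,0,0],[0,0,0],[0,0,0]], "offset": [[0,-6,0],[0,-10,0],[10,0,0],[10,0,0],[10,0,0],[10,0,0],[10,0,0],[10,0,0],[0,3,0],[0,0,0],[0,0,0]], "jaw": [1,1,1,1,1,1,1,1,1,1,1]}}

```text
clock: 5.13
position: [0.5708, -0.1086, 0.0702]
orientation: [-0.96, 0.0, -1.61]
force: [0.2, -0.6, 0.7]
gripper_width: 0.004
```

```bash
python3 - <<'E'
from h import *
R=lean(35,GY); plan(np.array([.5805,-.0492,.0608])+R.apply([.06,0,0]),R)
E
```

```text
pos [ 0.5708 -0.1086  0.0702] turn [ 0.03  0.06 -0.05] shift [ 0.3 11.9  0.6] clock 5.13 F [ 0.2 -0.6  0.7]
```

Call:
{"api": "play_rows", "payload": {"rotation": [[0,0,0],[0,0,0],[0,0,0],[0,0,0],[0,0,0],[0,0,0]], "offset": [[0,3,0],[0,3,0],[0,2,0],[0,2,0],[0,2,0],[0,0,0]], "jaw": [1,1,1,1,1,1]}}

```text
clock: 5.63
position: [0.5781, -0.1087, 0.0609]
orientation: [-0.96, 0.0, -1.609]
force: [-3.2, 2.5, 2.6]
gripper_width: 0.004
```

Call:
{"api": "play_rows", "payload": {"rotation": [[0,0,0],[0,0,0],[0,0,0]], "offset": [[0,1.5,0],[0,0,0],[0,0,0]], "jaw": [1,1,1]}}

```text
clock: 5.88
position: [0.5784, -0.1087, 0.0606]
orientation: [-0.96, 0.0, -1.609]
force: [-9.9, 2.5, 10.3]
gripper_width: 0.006
```

```bash
python3 - <<'E'
from h import *
H=SEAM+.172*EX+.002*EZ
def front(a): # cover_front, with a=angle; and outward normal
    e=-np.cos(a)*EX+np.sin(a)*EZ; n=np.sin(a)*EX+np.cos(a)*EZ
    return H+.152*e+.073*n,n
for a in(1,.9,0): print(a,*[v.round(4) for v in front(a)])
# edges of cover in scene/top for angle check
s=arm.camera_params("scene");t=arm.camera_params("top")
for a in(.85,.9,.95,1):
    e=-np.cos(a)*EX+np.sin(a)*EZ; n=np.sin(a)*EX+np.cos(a)*EZ
    for nm,X in(("lowL",H+.172*e+.112*EY),("lowR",H+.172*e-.112*EY),("topL",H+.172*e+.073*n+.112*EY),("topR",H+.172*e+.073*n-.112*EY)):
        u=proj(t,X); print(a,nm,((u-[245,120])*4.4).round(0),(proj(s,X)/.7).round(0))
print(arm.observe()["force"])
E
```

```text
1 [ 0.6945 -0.0666  0.2143] [ 0.8388 -0.0675  0.5403]
0.9 [ 0.678  -0.0653  0.2114] [ 0.7808 -0.0628  0.6216]
0 [ 0.5636 -0.0561  0.12  ] [0. 0. 1.]
0.85 lowL [ 59. 285.] [430. 273.]
0.85 lowR [524. 337.] [365. 363.]
0.85 topL [ 70. 147.] [459. 265.]
0.85 topR [551. 200.] [394. 358.]
0.9 lowL [ 61. 269.] [433. 272.]
0.9 lowR [527. 321.] [368. 363.]
0.9 topL [ 72. 127.] [464. 265.]
0.9 topR [554. 180.] [400. 360.]
0.95 lowL [ 62. 253.] [437. 272.]
0.95 lowR [530. 305.] [372. 363.]
0.95 topL [ 74. 106.] [469. 266.]
0.95 topR [556. 160.] [405. 361.]
1 lowL [ 63. 236.] [441. 271.]
1 lowR [533. 288.] [376. 363.]
1 topL [76. 86.] [474. 267.]
1 topR [559. 140.] [410. 363.]
[-9.85848871  2.48673093 10.33652202]
```

Call:
{"api": "play_rows", "payload": {"rotation": [[0,0,0],[0,0,0],[0,0,0],[0,0,0],[0,0,0],[0,0,0],[-7,0,0],[-7,0,0],[-7,0,0],[-7,0,0],[-7,0,0],[0,2,0],[0,0,0],[0,0,0],[0,0,0],[0,0,0],[0,0,0],[0,0,0],[0,0,0],[0,0,0]], "offset": [[0,-10,0],[0,-30,0],[0,-30,0],[0,-30,0],[0,-30,0],[0,-30,0],[0,0,0],[0,0,0],[0,0,0],[0,0,0],[0,0,0],[0,-25,0],[0,-35,0],[0,-35,0],[-7,0,25],[-7,0,25],[-7,0,30],[-7,0,30],[-7,0,30],[0,0,0]], "jaw": [1,1,1,1,1,1,1,1,1,1,1,1,1,1,1,1,1,1,1,1]}}

```text
clock: 7.55
position: [0.6329, -0.0804, 0.2809]
orientation: [-1.574, 0.001, -1.643]
force: [-0.4, -0.2, -0.4]
gripper_width: 0.008
```

```bash
python3 - <<'E'
from h import *
H=SEAM+.172*EX+.002*EZ
def tcp(a,d=0):
    e=-np.cos(a)*EX+np.sin(a)*EZ; n=np.sin(a)*EX+np.cos(a)*EZ
    return H+.152*e+(.073+d)*n+.008*EX
R=lean(0); plan(tcp(.9,.03),R); print(tcp(.9,.03))
a=np.arange(.9,-.01,-.06); q=R.inv().apply(np.array([tcp(x) for x in a]))*1000
print(R.inv().apply(tcp(.9)-tcp(.9,.03))*1000); print(np.c_[a[1:],np.diff(q,axis=0)].round(2))
E
```

```text
pos [ 0.6329 -0.0804  0.2809] turn [ 0.21  0.46 -0.04] shift [-18.7  50.8  75.2] clock 7.55 F [-0.4 -0.2 -0.4]
[ 0.70936261 -0.0678289   0.23009152]
[ 3.83524969e-15  1.86482990e+01 -2.34998073e+01]
[[ 0.84  0.    2.53 -9.79]
 [ 0.78 -0.    3.12 -9.62]
 [ 0.72  0.    3.69 -9.42]
 [ 0.66 -0.    4.25 -9.18]
 [ 0.6   0.    4.79 -8.91]
 [ 0.54  0.    5.31 -8.61]
 [ 0.48 -0.    5.82 -8.27]
 [ 0.42 -0.    6.31 -7.91]
 [ 0.36  0.    6.77 -7.52]
 [ 0.3   0.    7.21 -7.1 ]
 [ 0.24  0.    7.62 -6.65]
 [ 0.18 -0.    8.01 -6.18]
 [ 0.12  0.    8.36 -5.69]
 [ 0.06  0.    8.69 -5.18]
 [ 0.   -0.    8.98 -4.65]]
```

Call:
{"api": "play_rows", "payload": {"rotation": [[0,0,0],[0,0,0],[0,0,0],[0,0,0],[0,0,0],[0,0,0],[0,0,0],[0,0,0],[0,0,0],[0,0,0]], "offset": [[-5,0,15],[-5,0,20],[-5,0,20],[-4,0,20],[0,17,0],[0,17,0],[0,17,0],[0,0,0],[0,0,0],[0,0,0]], "jaw": [1,1,1,1,1,1,1,1,1,1]}}

```text
clock: 8.38
position: [0.7053, -0.0679, 0.2363]
orientation: [-1.569, -0.001, -1.645]
force: [-0.0, -1.3, 1.5]
gripper_width: 0.006
```

Call:
{"api": "play_rows", "payload": {"rotation": [[0,0,0],[0,0,0],[0,0,0],[0,0,0],[0,0,0],[0,0,0],[0,0,0]], "offset": [[0,4,-5],[0,5,-6],[0,5,-6],[0,5,-6],[0,2.5,-9.8],[0,3.1,-9.6],[0,0,0]], "jaw": [1,1,1,1,1,1,1]}}

```text
clock: 8.97
position: [0.6631, -0.0646, 0.2131]
orientation: [-1.566, -0.001, -1.645]
force: [1.0, -0.7, 0.5]
gripper_width: 0.003
```

```bash
python3 - <<'E'
from h import *
H=SEAM+.172*EX+.002*EZ
def tcp(a,d=0):
    e=-np.cos(a)*EX+np.sin(a)*EZ; n=np.sin(a)*EX+np.cos(a)*EZ
    return H+.152*e+(.073+d)*n+.008*EX
plan(tcp(.78),lean(0))
E
```

```text
pos [ 0.6631 -0.0646  0.2131] turn [-0.29  0.37  0.05] shift [-0.5  7.3  3.5] clock 8.97 F [ 1.  -0.7  0.5]
```

Call:
{"api": "play_rows", "payload": {"rotation": [[0,0,0],[0,0,0],[0,0,0],[0,0,0],[0,0,0],[0,0,0],[0,0,0],[0,0,0],[0,0,0]], "offset": [[0,6,-3],[0,6,-8],[0,5.5,-9],[0,5,-8.9],[0,5.3,-8.6],[0,5.8,-8.3],[0,6.3,-7.9],[0,6.8,-7.5],[0,0,0]], "jaw": [1,1,1,1,1,1,1,1,1]}}

```text
clock: 9.72
position: [0.6014, -0.0599, 0.1638]
orientation: [-1.571, -0.0, -1.645]
force: [0.6, 0.4, 0.3]
gripper_width: 0.004
```

```bash
python3 - <<'E'
from h import *
H=SEAM+.172*EX+.002*EZ
def tcp(a,d=0):
    e=-np.cos(a)*EX+np.sin(a)*EZ; n=np.sin(a)*EX+np.cos(a)*EZ
    return H+.152*e+(.073+d)*n+.008*EX
plan(tcp(.36),lean(0)); plan(tcp(0),lean(0))
E
```

```text
pos [ 0.6014 -0.0599  0.1638] turn [-0.01  0.37  0.02] shift [-0.8 -5.1  5.5] clock 9.72 F [0.6 0.4 0.3]
pos [ 0.6014 -0.0599  0.1638] turn [-0.01  0.37  0.02] shift [ -0.8  43.8 -29.9] clock 9.72 F [0.6 0.4 0.3]
```

Call:
{"api": "play_rows", "payload": {"rotation": [[0,0,0],[0,0,0],[0,0,0],[0,0,0],[0,0,0],[0,0,0],[0,0,0]], "offset": [[0,5,-4],[0,7.5,-6],[0,8,-6],[0,8.4,-5],[0,8.7,-5],[0,4,-2],[0,0,0]], "jaw": [1,1,1,1,1,1,1]}}

```text
clock: 10.3
position: [0.5735, -0.0579, 0.121]
orientation: [-1.572, -0.0, -1.645]
force: [0.8, -0.7, 0.3]
gripper_width: 0.005
```

```bash
python3 - <<'E'
from h import *
H=SEAM+.172*EX+.002*EZ
plan(H-.144*EX+.073*EZ,lean(0))
a=grab("scene","s2.png"); a=cv2.imread("pics/s2.png")[150:330,200:380]; cv2.imwrite("pics/s2b.png",cv2.resize(a,None,fx=3,fy=3,interpolation=cv2.INTER_CUBIC))
E
```

```text
pos [ 0.5735 -0.0579  0.121 ] turn [0.08 0.37 0.02] shift [-1.  1. -2.] clock 10.3 F [ 0.8 -0.7  0.3]
```

View pics/s2b.png

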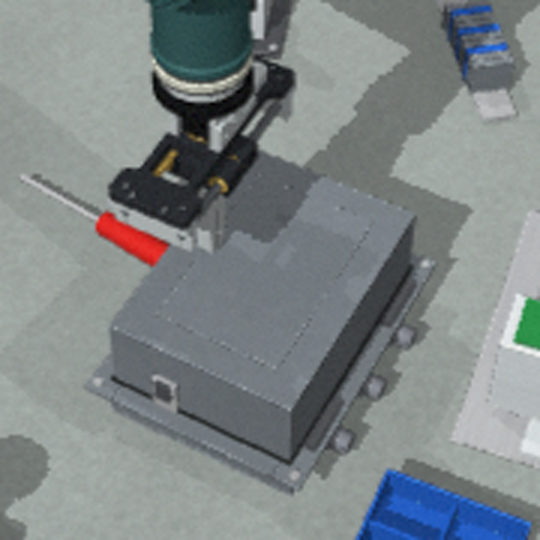

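The cover is nearly or fully down. I'll press gently until the force confirms the stop.

Call:
{"api": "play_rows", "payload": {"rotation": [[0,0,0],[0,0,0],[0,0,0]], "offset": [[0,1,0],[0,1,0],[0,0,0]], "jaw": [1,1,1]}}

```text
clock: 10.6
position: [0.5748, -0.0581, 0.1203]
orientation: [-1.569, -0.001, -1.645]
force: [-0.2, 0.1, -0.2]
gripper_width: 0.004
```

Call:
{"api": "play_rows", "payload": {"rotation": [[0,0,0],[0,0,0],[0,0,0]], "offset": [[0,1,0],[0,0.7,0],[0,0,0]], "jaw": [1,1,1]}}

```text
clock: 10.85
position: [0.5749, -0.0582, 0.1203]
orientation: [-1.568, -0.001, -1.645]
force: [-2.4, 0.5, 5.7]
gripper_width: 0.006
```

Call:
{"api": "play_rows", "payload": {"rotation": [[0,0,0],[0,0,0],[0,0,0],[0,0,0],[0,0,0],[0,0,0],[0,0,0],[0,0,0],[0,0,0],[0,0,0],[0,0,0],[0,0,0],[0,0,0],[0,0,0],[0,0,0],[0,0,0],[0,0,0],[0,0,0],[0,0,0],[0,0,0]], "offset": [[0,1,0],[0,0,0],[0,0,0],[0,-10,0],[0,-30,0],[0,-35,0],[0,-35,0],[-20,0,-10],[-30,0,-14.5],[-30,0,-14.5],[-30,0,-14.5],[-30,0,-14.5],[-30,0,-14.5],[-30,0,-14.5],[-30,0,-14.5],[-30,0,-14.5],[-30,0,-14.5],[-30,0,-14.5],[-30,0,-14.5],[0,0,0]], "jaw": [1,1,1,1,1,1,1,1,1,1,1,0,0,0,0,0,0,0,0,0]}}

```text
clock: 12.52
position: [0.4284, 0.3084, 0.2271]
orientation: [-1.572, 0.002, -1.638]
force: [-0.3, -0.8, 0.7]
gripper_width: 0.607
```

```bash
python3 - <<'E'
from h import *
arm.grab_frame("top"); 
plan(MOUTH+[0,0,.17],lean(0))
grab("wrist","w3.png"); p=arm.camera_params("wrist"); np.savez("w3.npz",**{k:np.array(v) for k,v in p.items()})
plan(MOUTH+[0,0,.17],lean(0))
for z in(.06,.176): print((proj(p,[*MOUTH[:2],z])/.7).round(1))
a=cv2.imread("pics/w3.png"); cv2.imwrite("pics/w3b.png",cv2.resize(a,(800,600),interpolation=cv2.INTER_CUBIC))
E
```

```text
pos [0.4297 0.306  0.2271] turn [-0.02  0.66 -0.  ] shift [-8.6 -2.9 -2. ] clock 12.57 F [ 1.  -0.9 -0.2]
pos [0.4305 0.3045 0.2271] turn [-0.04  0.53  0.05] shift [-10.1  -2.9  -2.9] clock 12.62 F [ 0.3 -0.   0.1]
[387.3 278.1]
[382.  322.6]
```

View pics/w3b.png

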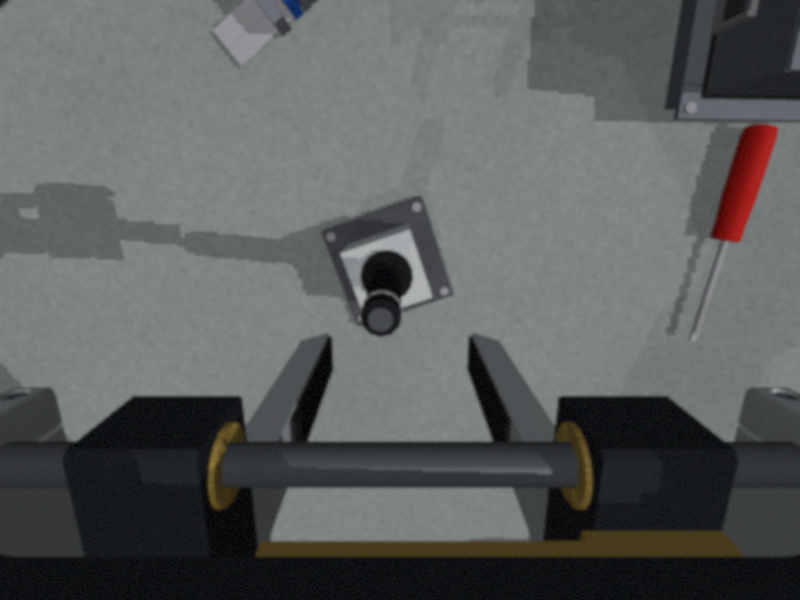

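The probe top is at (381,315) against a predicted (382,323), so it sits about 3 mm further in x. The upper right corner suggests the enclosure may have opened again, so I'll check in the top view before going on.

```bash
python3 - <<'E'
from h import *
grab("top","t3.png"); a=cv2.imread("pics/t3.png")
cv2.imwrite("pics/t3b.png",cv2.resize(a[110:310,110:390],(800,571),interpolation=cv2.INTER_CUBIC))
E
```

```text
(no output)
```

View pics/t3b.png

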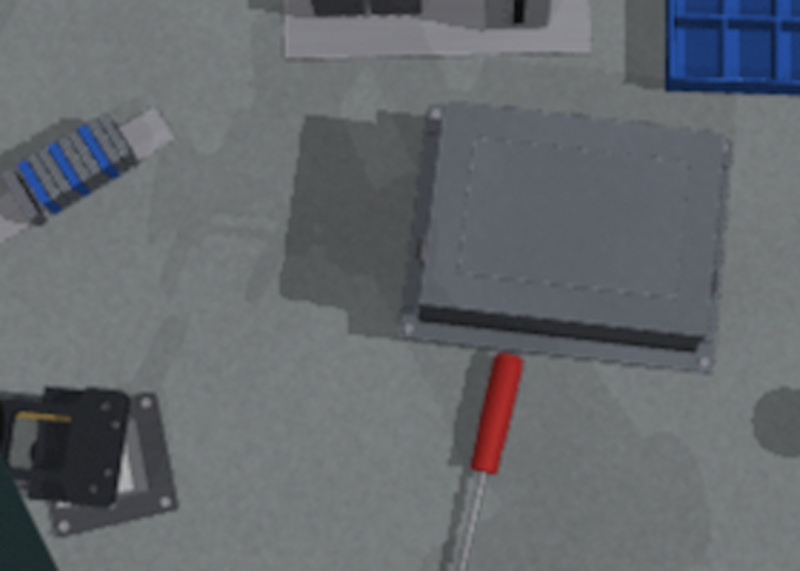

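The cover is shut. The foot of its front wall runs from about (420,321) to (697,351) in this crop. I'll check that against the seam model and get a settled pose.

```bash
python3 - <<'E'
from h import *
t=arm.camera_params("top"); g=lambda x,y,z:onz(t,110+x/2.857,110+y/2.857,z)
for n,a,b,z in(("seam",(420,321),(697,351),.045),("flange",(402,337),(712,372),.045),("coverT",(421,306),(702,337),.12)):
    A,B=g(*a,z),g(*b,z); print(n,A.round(4),B.round(4),np.linalg.norm(A-B).round(4),((A+B)/2).round(4),np.degrees(np.arctan2(-(A-B)[0],(A-B)[1])).round(2))
w=dict(np.load("w3.npz"))
for n,u,v,z in(("ptop",381,315,.176),("guard",387,273,.066),("pl1",418,198,.006),("pl2",451,293,.006),("pl3",323,233,.006)): print(n,onz(w,u*.7,v*.7,z).round(4))
plan(MOUTH+[0.002,0,.17],lean(0))
E
```

```text
seam [0.5503 0.0584 0.045 ] [ 0.5323 -0.1697  0.045 ] 0.2288 [ 0.5413 -0.0556  0.045 ] -4.5
flange [0.5366 0.0726 0.045 ] [ 0.5154 -0.182   0.045 ] 0.2555 [ 0.526  -0.0547  0.045 ] -4.76
coverT [0.5509 0.0547 0.12  ] [ 0.5335 -0.1621  0.12  ] 0.2175 [ 0.5422 -0.0537  0.12  ] -4.61
ptop [0.433 0.315 0.176]
guard [0.434  0.3145 0.066 ]
pl1 [0.4896 0.2832 0.006 ]
pl2 [0.3973 0.2565 0.006 ]
pl3 [0.4639 0.3739 0.006 ]
pos [0.431  0.3036 0.2271] turn [-0.05  0.42  0.06] shift [-11.1  -2.9  -1.5] clock 12.67 F [-0.4  0.5 -0.2]
```

Call:
{"api": "play_rows", "payload": {"rotation": [[0,0.4,0],[0,0,0],[0,0,0],[0,0,0],[0,0,0],[0,0,0],[0,0,0],[0,0,0],[0,0,0],[0,0,0]], "offset": [[-5.5,0,-0.7],[-5.5,0,-0.8],[0,20,0],[0,25,0],[0,25,0],[0,20,0],[0,15,0],[0,10,0],[0,0,0],[0,0,0]], "jaw": [0,0,0,0,0,0,0,0,0,0]}}

```text
clock: 13.5
position: [0.4306, 0.3144, 0.112]
orientation: [-1.571, -0.001, -1.653]
force: [0.2, -0.1, 0.0]
gripper_width: 1.0
```

```bash
sed -i 's/MOUTH=.*/MOUTH=np.array([.4305,.315,.060])/; s/^SEAM=np.array(\[[^]]*\])/SEAM=np.array([.5427,-.0547,.045])/' h.py; grep SEAM= h.py; python3 - <<'E'
from h import *
plan(MOUTH+[0,0,.052],lean(0))
E
```

```text
SEAM=np.array([.5427,-.0547,.045]); MOUTH=np.array([.4305,.315,.060])
pos [0.4306 0.3144 0.112 ] turn [-0.01 -0.08  0.04] shift [-0.6 -0.  -0.1] clock 13.5 F [ 0.2 -0.1  0. ]
```

Call:
{"api": "play_rows", "payload": {"rotation": [[0,0,0],[0,0,0],[0,0,0],[0,0,0],[0,0,0],[0,0,0],[0,0,0],[0,0,0],[0,0,0],[0,0,0]], "offset": [[0,0,0],[0,0,0],[0,0,0],[0,0,0],[0,0,0],[0,0,0],[0,0,0],[0,0,0],[0,0,0],[0,0,0]], "jaw": [1,1,1,1,1,1,1,1,1,1]}}

```text
clock: 14.33
position: [0.4303, 0.3146, 0.1119]
orientation: [-1.57, -0.001, -1.652]
force: [-0.0, -0.5, -0.9]
gripper_width: 0.326
```

Call:
{"api": "play_rows", "payload": {"rotation": [[0,0,0],[0,0,0],[0,0,0],[0,0,0],[0,0,0]], "offset": [[0,0,0],[0,0,0],[0,0,0],[0,0,0],[0,0,0]], "jaw": [1,1,1,1,1]}}

```text
clock: 14.75
position: [0.4303, 0.3148, 0.112]
orientation: [-1.57, 0.0, -1.652]
force: [0.3, 1.4, 1.1]
gripper_width: 0.248
```

Call:
{"api": "play_rows", "payload": {"rotation": [[0,0,0],[0,0,0],[0,0,0],[0,0,0],[0,0,0],[0,0,0],[0,0,0],[0,0,0],[0,0,0],[0,0,0]], "offset": [[0,-4,0],[0,-8,0],[0,-12,0],[0,-16,0],[0,-20,0],[0,-25,0],[0,-25,0],[0,-20,0],[0,0,0],[0,0,0]], "jaw": [1,1,1,1,1,1,1,1,1,1]}}

```text
clock: 15.58
position: [0.4309, 0.315, 0.244]
orientation: [-1.567, 0.002, -1.652]
force: [0.0, -0.0, -1.9]
gripper_width: 0.25
```

```bash
python3 - <<'E'
from h import *
a=37; R=lean(a); tip=SEAM+.104*EY-.0045*EX+.0045*EZ
pre=tip-.06*EX*0-R.apply([0,.098+.06,0])
plan(pre,R); s=arm.observe(); print(s["gripper_width"],pre)
grab("wrist","w4.png"); p=arm.camera_params("wrist"); o=arm.observe(); Rt=Ro.from_euler("xyz",o["orientation"])
for k in((0,.098,0),(0,.052,0),(0,.0,0)): print((proj(p,o["position"]+Rt.apply(k))/.7).round(1))
im=cv2.imread("pics/w4.png"); cv2.imwrite("pics/w4b.png",cv2.resize(im,(800,600),interpolation=cv2.INTER_CUBIC))
E
```

```text
pos [0.4309 0.315  0.244 ] turn [36.78 -0.07 -0.09] shift [255.6  79.5  -8. ] clock 15.58 F [ 0.  -0.  -1.9]
0.25049210233612706 [0.4517747  0.05695176 0.17568441]
[399.7 296.3]
[399.8 317.4]
[400.  352.8]
```

View pics/w4b.png

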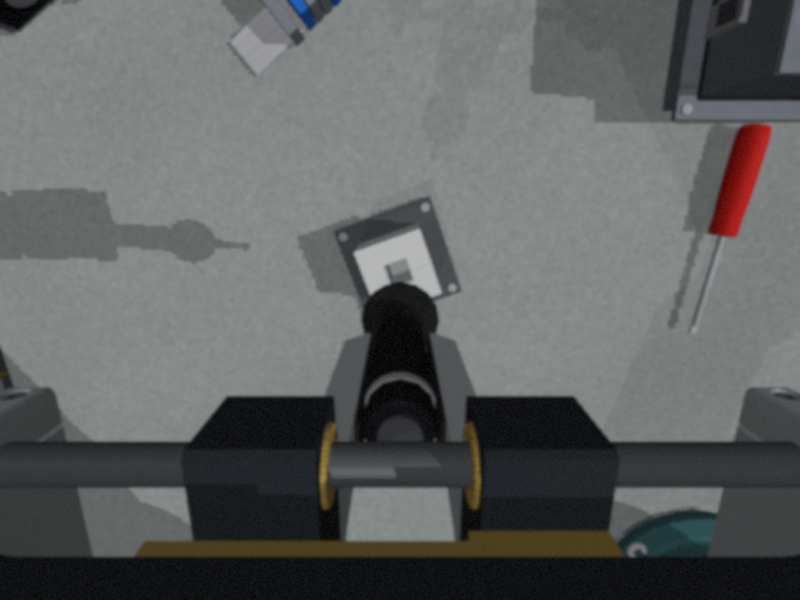

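Guard and probe are where the model puts them: disc centre at about (400,319), and the holder hole at (399,270). Now I'll lean the probe and move to just off the seam's left end.

Call:
{"api": "play_rows", "payload": {"rotation": [[6.13,0,0],[6.13,0,0],[6.13,0,0],[6.13,0,0],[6.13,0,0],[6.13,0,0],[0,0,0],[0,0,0],[0,0,0],[0,0,0],[0,0,0],[0,0,0],[0,0,0],[0,0,0],[0,0,0],[0,0,0],[0,0,0],[0,0,0],[0,0,0],[0,0,0]], "offset": [[0,0,0],[0,0,0],[0,0,0],[0,0,0],[0,0,0],[0,0,0],[16,0,-2],[26,0,-2],[26,0,-2],[26,0,-2],[27,0,0],[27,0,0],[27,5,0],[27,10,0],[27,10,0],[26,10,0],[0,10,0],[0,0,0],[0,0,0],[0,0,0]], "jaw": [1,1,1,1,1,1,1,1,1,1,1,1,1,1,1,1,1,1,1,1]}}

```text
clock: 17.3
position: [0.4296, 0.0596, 0.2001]
orientation: [-0.931, -0.001, -1.65]
force: [-0.5, 0.1, -2.0]
gripper_width: 0.252
```

```bash
python3 - <<'E'
from h import *
R=lean(37); tip=SEAM+.104*EY-.0045*EX+.0045*EZ
plan(tip-R.apply([0,.098,0]),R); print(arm.observe()["q"].round(2))
E
```

```text
pos [0.4296 0.0596 0.2001] turn [ 0.32  0.06 -0.01] shift [ 0.9 93.   3.1] clock 17.3 F [-0.5  0.1 -2. ]
[ 0.09 -0.68  2.09 -0.11  1.1   1.76]
```

Call:
{"api": "play_rows", "payload": {"rotation": [[0.3,0,0],[0,0,0],[0,0,0],[0,0,0],[0,0,0],[0,0,0],[0,0,0],[0,0,0]], "offset": [[0.5,10,1],[0.5,15,1],[0,20,1],[0,20,0],[0,10,0],[0,4,0],[0,0,0],[0,0,0]], "jaw": [1,1,1,1,1,1,1,1]}}

```text
clock: 17.97
position: [0.48, 0.055, 0.1406]
orientation: [-0.923, -0.0, -1.649]
force: [-0.5, -0.0, -1.1]
gripper_width: 0.251
```

```bash
python3 - <<'E'
from h import *
R=lean(37); tip=SEAM+.104*EY-.0045*EX+.0045*EZ
plan(tip-R.apply([0,.098,0]),R)
ims=[]
for n in("scene","top"):
    p=arm.camera_params(n); im=cv2.cvtColor(arm.grab_frame(n),cv2.COLOR_RGB2BGR)
    o=arm.observe(); X=o["position"]+Ro.from_euler("xyz",o["orientation"]).apply([0,.098,0])
    u=proj(p,X); c=proj(p,SEAM+.112*EY); x0,y0=(u-33).round().astype(int)
    k=cv2.resize(im[y0:y0+66,x0:x0+66],None,fx=6,fy=6,interpolation=cv2.INTER_CUBIC)
    print(n,((u-[x0,y0])*6).round(),"seam end",((c-[x0,y0])*6).round()); ims.append(k)
cv2.imwrite("pics/tip.png",np.hstack(ims)); print(ims[0].shape)
E
```

```text
pos [0.48   0.055  0.1406] turn [-0.13  0.1  -0.05] shift [ 0.3 15.  -1.5] clock 17.97 F [-0.5 -0.  -1.1]
scene [199. 197.] seam end [231. 221.]
top [199. 198.] seam end [184. 173.]
(396, 396, 3)
```

View pics/tip.png

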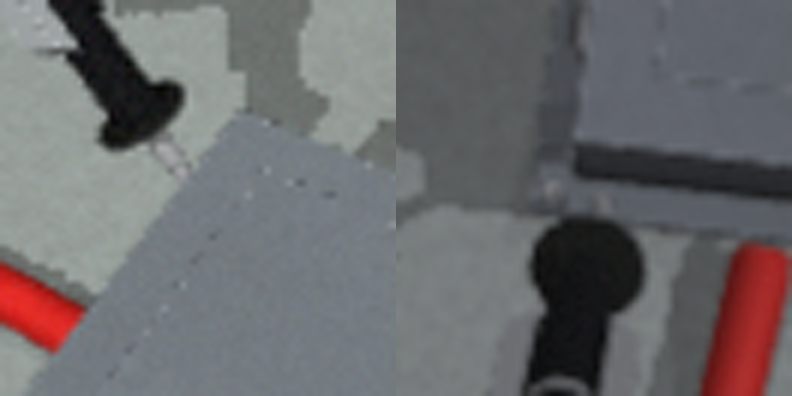

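The tip shows in the top view at about (207,203) local against a predicted (199,198), which is within about 3 mm. The seam's left corner agrees too. I'll approach gently.

Call:
{"api": "play_rows", "payload": {"rotation": [[0,0,0],[0,0,0],[0,0,0],[0,0,0],[0,0,0],[0,0,0],[0,0,0]], "offset": [[0,3,0],[0,3,0],[0,3,0],[0,2,0],[0,1,0],[0,0,0],[0,0,0]], "jaw": [1,1,1,1,1,1,1]}}

```text
clock: 18.65
position: [0.4871, 0.0531, 0.1303]
orientation: [-0.924, -0.0, -1.652]
force: [-0.6, 0.3, -1.1]
gripper_width: 0.253
```

Call:
{"api": "play_rows", "payload": {"rotation": [[0,0,0],[0,0,0],[0,0,0],[0,0,0]], "offset": [[0,1,0],[0,1,0],[0,0,0],[0,0,0]], "jaw": [1,1,1,1]}}

```text
clock: 18.98
position: [0.4883, 0.0531, 0.1288]
orientation: [-0.923, -0.0, -1.652]
force: [-0.3, 0.5, -1.3]
gripper_width: 0.251
```

```bash
cat >> h.py <<'E'
def tipseam():
    o=arm.observe(); d=o["position"]+Ro.from_euler("xyz",o["orientation"]).apply([0,.098,0])-SEAM
    print("tip in seam mm",(1000*np.array([d@EX,d@EY,d[2]])).round(1),"F",o["force"].round(1),"t",round(o["clock"],2))
E
python3 -c "
from h import *
tipseam(); R=Ro.from_euler('xyz',arm.observe()['orientation']).inv(); print('EX,EZ in tool',R.apply(EX).round(3),R.apply(EZ).round(3),R.apply(-EY).round(4))"
```

```text
tip in seam mm [ -3.7 103.1   5.7] F [-0.3  0.5 -1.3] t 18.98
EX,EZ in tool [-0.     0.603  0.798] [ 0.    -0.798  0.603] [1.e+00 6.e-04 1.e-04]
```

Call:
{"api": "play_rows", "payload": {"rotation": [[0,0,0],[0,0,0],[0,0,0],[0,0,0]], "offset": [[0,1,0],[0,1,0],[0,0,0],[0,0,0]], "jaw": [1,1,1,1]}}

```text
clock: 19.32
position: [0.4896, 0.0531, 0.1274]
orientation: [-0.923, -0.0, -1.651]
force: [-0.4, -0.1, -1.2]
gripper_width: 0.25
```

Call:
{"api": "play_rows", "payload": {"rotation": [[0,0,0],[0,0,0],[0,0,0],[0,0,0]], "offset": [[0,0.7,0],[0,0.7,0],[0,0,0],[0,0,0]], "jaw": [1,1,1,1]}}

```text
clock: 19.65
position: [0.4908, 0.053, 0.127]
orientation: [-0.922, -0.0, -1.651]
force: [-2.2, -0.7, 1.5]
gripper_width: 0.251
```

Light contact at about 3 N. Now the stroke, 3.33 mm per row (4 cm/s), with force checks on the way.

Call:
{"api": "play_rows", "payload": {"rotation": [[0,0,0],[0,0,0],[0,0,0],[0,0,0],[0,0,0],[0,0,0],[0,0,0],[0,0,0],[0,0,0],[0,0,0],[0,0,0],[0,0,0]], "offset": [[3.3,-0.2,0],[3.3,0,0],[3.3,0,0],[3.3,0,0],[3.3,0,0],[3.3,0,0],[3.3,0,0],[3.3,0,0],[3.3,0,0],[3.3,0,0],[3.3,0,0],[3.3,0,0]], "jaw": [1,1,1,1,1,1,1,1,1,1,1,1]}}

```text
clock: 20.65
position: [0.4873, 0.0134, 0.1268]
orientation: [-0.922, 0.0, -1.651]
force: [-0.3, 5.2, 3.5]
gripper_width: 0.249
```

```bash
python3 -c "
from h import *
tipseam()"
```

```text
tip in seam mm [-1.5 63.4  3.7] F [-0.3  5.2  3.5] t 20.65
```

Call:
{"api": "play_rows", "payload": {"rotation": [[0,0,0],[0,0,0],[0,0,0],[0,0,0],[0,0,0],[0,0,0],[0,0,0],[0,0,0],[0,0,0],[0,0,0],[0,0,0],[0,0,0]], "offset": [[3.3,-0.2,0.15],[3.3,-0.2,0.15],[3.3,0,0],[3.3,0,0],[3.3,0,0],[3.3,0,0],[3.3,0,0],[3.3,0,0],[3.3,0,0],[3.3,0,0],[3.3,0,0],[3.3,0,0]], "jaw": [1,1,1,1,1,1,1,1,1,1,1,1]}}

```text
clock: 21.65
position: [0.4838, -0.0262, 0.1268]
orientation: [-0.923, -0.0, -1.651]
force: [0.2, 2.9, 3.0]
gripper_width: 0.253
```

```bash
python3 -c "
from h import *
tipseam()"
```

```text
tip in seam mm [-1.9 23.7  3.7] F [0.2 2.9 3. ] t 21.65
```

Call:
{"api": "play_rows", "payload": {"rotation": [[0,0,0],[0,0,0],[0,0,0],[0,0,0],[0,0,0],[0,0,0],[0,0,0],[0,0,0],[0,0,0],[0,0,0],[0,0,0],[0,0,0],[0,0,0],[0,0,0],[0,0,0]], "offset": [[3.3,-0.2,0.1],[3.3,0,0],[3.3,0,0],[3.3,0,0],[3.3,0,0],[3.3,0,0],[3.3,0,0],[3.3,0,0],[3.3,0,0],[3.3,0,0],[3.3,0,0],[3.3,0,0],[3.3,0,0],[3.3,0,0],[3.3,0,0]], "jaw": [1,1,1,1,1,1,1,1,1,1,1,1,1,1,1]}}

```text
clock: 22.9
position: [0.4797, -0.0756, 0.1269]
orientation: [-0.924, -0.0, -1.652]
force: [1.0, 3.2, 1.8]
gripper_width: 0.256
```

```bash
python3 -c "
from h import *
tipseam()"
```

```text
tip in seam mm [ -2.  -25.9   3.8] F [1.  3.2 1.8] t 22.9
```

Call:
{"api": "play_rows", "payload": {"rotation": [[0,0,0],[0,0,0],[0,0,0],[0,0,0],[0,0,0],[0,0,0],[0,0,0],[0,0,0],[0,0,0],[0,0,0],[0,0,0],[0,0,0],[0,0,0],[0,0,0],[0,0,0]], "offset": [[3.3,0,0],[3.3,0,0],[3.3,0,0],[3.3,0,0],[3.3,0,0],[3.3,0,0],[3.3,0,0],[3.3,0,0],[3.3,0,0],[3.3,0,0],[3.3,0,0],[3.3,0,0],[3.3,0,0],[3.3,0,0],[3.3,0,0]], "jaw": [1,1,1,1,1,1,1,1,1,1,1,1,1,1,1]}}

```text
clock: 24.15
position: [0.4757, -0.1248, 0.127]
orientation: [-0.924, -0.0, -1.651]
force: [-0.7, 3.1, 1.6]
gripper_width: 0.249
```

Call:
{"api": "play_rows", "payload": {"rotation": [[0,0,0],[0,0,0],[0,0,0],[0,0,0],[0,0,0],[0,0,0],[0,0,0],[0,0,0],[0,0,0],[0,0,0]], "offset": [[3.3,0,0],[3.3,0,0],[3.3,0,0],[3.3,0,0],[3.3,0,0],[3.3,0,0],[3.3,0,0],[3.3,0,0],[0,0,0],[0,0,0]], "jaw": [1,1,1,1,1,1,1,1,1,1]}}

```text
clock: 24.98
position: [0.4735, -0.1525, 0.1271]
orientation: [-0.923, -0.003, -1.653]
force: [-0.6, 0.5, 1.1]
gripper_width: 0.252
```

```bash
python3 - <<'E'
from h import *
tipseam(); p=arm.camera_params("top"); im=cv2.cvtColor(arm.grab_frame("top"),cv2.COLOR_RGB2BGR)
o=arm.observe(); X=o["position"]+Ro.from_euler("xyz",o["orientation"]).apply([0,.098,0])
u=proj(p,X); x0,y0=(u-33).round().astype(int)
cv2.imwrite("pics/tip2.png",cv2.resize(im[y0:y0+66,x0:x0+66],None,fx=6,fy=6,interpolation=cv2.INTER_CUBIC)); print((u-[x0,y0])*6,(proj(p,SEAM-.112*EY)-[x0,y0])*6)
E
```

```text
tip in seam mm [  -2.  -103.4    3.9] F [-0.6  0.5  1.1] t 24.98
[198.38923963 200.69172393] [219.33738338 199.32161739]
```

View pics/tip2.png

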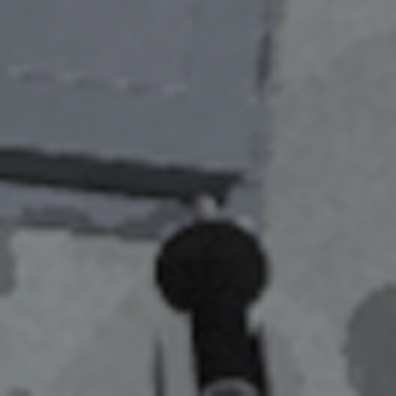

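Stroke is complete: the tip is at (205,203) and the wall corner at about (232,198), so it sits about 10 mm from the right end. Now I'll retreat, go upright and return to the holder.

Call:
{"api": "play_rows", "payload": {"rotation": [[0,0,0],[0,0,0],[0,0,0],[0,0,0],[0,0,0],[-6.2,0,0],[-6.2,0,0],[-6.2,0,0],[-6.2,0,0],[-6.2,0,0],[-6.1,0,0],[0,0,0],[0,0,0],[0,0,0],[0,0,0],[0,0,0],[0,0,0],[0,0,0],[0,0,0],[0,0,0]], "offset": [[0,-5,0],[0,-15,0],[0,-25,0],[0,-25,0],[0,-20,0],[0,0,0],[0,0,0],[0,0,0],[0,0,0],[0,0,0],[0,0,0],[0,-20,0],[0,-20,0],[-15,0,0],[-25,0,0],[-28,0,0],[-28,0,0],[-28,0,0],[-28,0,0],[-28,0,0]], "jaw": [1,1,1,1,1,1,1,1,1,1,1,1,1,1,1,1,1,1,1,1]}}

```text
clock: 26.7
position: [0.434, 0.0338, 0.2386]
orientation: [-1.57, -0.001, -1.652]
force: [0.3, -0.7, -1.8]
gripper_width: 0.252
```

```bash
python3 - <<'E'
from h import *
plan([.4303,.3148,.225],lean(0)); print(arm.observe()["gripper_width"])
E
```

```text
pos [0.434  0.0338 0.2386] turn [-0.03 -0.07  0.07] shift [-279.8   13.6  -26.2] clock 26.7 F [ 0.3 -0.7 -1.8]
0.2515745147312507
```

Call:
{"api": "play_rows", "payload": {"rotation": [[0,0,0],[0,0,0],[0,0,0],[0,0,0],[0,0,0],[0,0,0],[0,0,0],[0,0,0],[0,0,0],[0,0,0],[0,0,0],[0,0,0],[0,0,0],[0,0,0],[0,0,0]], "offset": [[-26,0,-2.5],[-26,0,-2.5],[-26,0,-2.5],[-26,0,-2.5],[-26,0,-2.5],[-26,0,-2.5],[-26,0,-2.5],[-26,0,-2.5],[-24,0,-2.5],[-18,0,-2],[-12,0,-1],[-4,0,0],[0,0,0],[0,0,0],[0,0,0]], "jaw": [1,1,1,1,1,1,1,1,1,1,1,1,1,1,1]}}

```text
clock: 27.95
position: [0.4304, 0.2991, 0.2388]
orientation: [-1.57, -0.001, -1.653]
force: [0.4, -0.8, -2.1]
gripper_width: 0.251
```

```bash
python3 - <<'E'
from h import *
plan([.4303,.3148,.225],lean(0)); print(arm.observe()["gripper_width"])
E
```

```text
pos [0.4304 0.2991 0.2388] turn [-0.02 -0.1   0.06] shift [-15.7  13.8  -1.4] clock 27.95 F [ 0.4 -0.8 -2.1]
0.2509786110830903
```

Call:
{"api": "play_rows", "payload": {"rotation": [[0,0,0],[0,0,0],[0,0,0],[0,0,0],[0,0,0],[0,0,0]], "offset": [[-5,0,-0.5],[-6,0,-0.5],[-4.7,0,-0.4],[0,0,0],[0,0,0],[0,0,0]], "jaw": [1,1,1,1,1,1]}}

```text
clock: 28.45
position: [0.43, 0.3159, 0.2386]
orientation: [-1.571, -0.001, -1.651]
force: [0.2, 0.4, -1.9]
gripper_width: 0.252
```

```bash
python3 - <<'E'
from h import *
plan([.4303,.3148,.112],lean(0))
grab("wrist","w5.png"); p=arm.camera_params("wrist")
print("hole pred",proj(p,MOUTH)/.7,"tip pred")
a=cv2.imread("pics/w4.png")[185:300,230:330];b=cv2.imread("pics/w5.png")[185:300,230:330]
k=np.hstack([cv2.resize(x,None,fx=4,fy=4,interpolation=cv2.INTER_CUBIC) for x in(a,b)]); cv2.imwrite("pics/cmp.png",k); print(k.shape)
for im in(a,b):
    g=cv2.cvtColor(im,cv2.COLOR_BGR2GRAY)<45
    print([(np.where(r)[0].min()+230,np.where(r)[0].max()+230) if r.any() else None for r in g[10:50:8]])
E
```

```text
pos [0.43   0.3159 0.2386] turn [-0.   -0.01  0.04] shift [  1.1 126.6   0.4] clock 28.45 F [ 0.2  0.4 -1.9]
hole pred [400.35739939 271.21479904] tip pred
(460, 800, 3)
[None, (np.int64(266), np.int64(293)), (np.int64(257), np.int64(302)), (np.int64(255), np.int64(304)), (np.int64(255), np.int64(304))]
[None, (np.int64(266), np.int64(293)), (np.int64(257), np.int64(301)), (np.int64(255), np.int64(304)), (np.int64(255), np.int64(304))]
```

View pics/cmp.png

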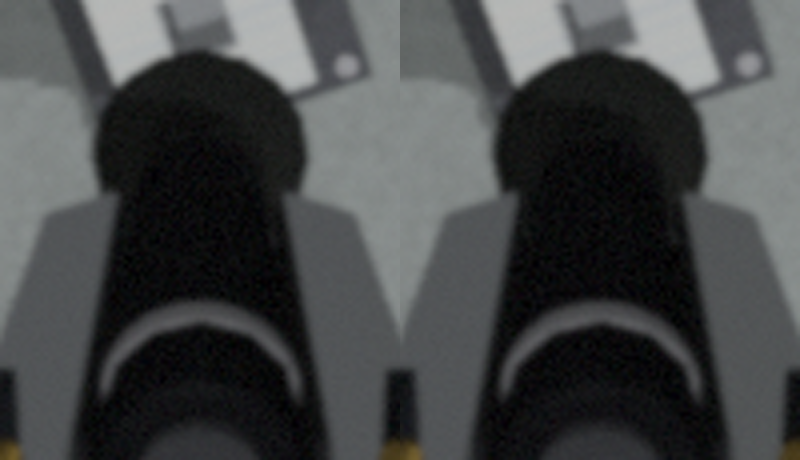

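The probe's hold is identical before and after the stroke, so it hasn't slipped. Lowering.

Call:
{"api": "play_rows", "payload": {"rotation": [[0,0,0],[0,0,0],[0,0,0],[0,0,0],[0,0,0],[0,0,0],[0,0,0],[0,0,0],[0,0,0],[0,0,0],[0,0,0],[0,0,0]], "offset": [[0.8,10,0.4],[0,20,0],[0,20,0],[0,20,0],[0,15,0],[0,12,0],[0,10,0],[0,8,0],[0,6,0],[0,3,0],[0,0,0],[0,0,0]], "jaw": [1,1,1,1,1,1,1,1,1,1,1,1]}}

```text
clock: 29.5
position: [0.4307, 0.3152, 0.1153]
orientation: [-1.57, 0.0, -1.652]
force: [0.8, -0.4, -1.4]
gripper_width: 0.25
```

Call:
{"api": "play_rows", "payload": {"rotation": [[0,0,0],[0,0,0],[0,0,0]], "offset": [[0,1.3,0],[0,0.7,0],[0,0,0]], "jaw": [1,1,1]}}

```text
clock: 29.75
position: [0.4305, 0.3151, 0.113]
orientation: [-1.57, -0.0, -1.652]
force: [-0.4, 0.2, -1.1]
gripper_width: 0.255
```

Call:
{"api": "play_rows", "payload": {"rotation": [[0,0,0],[0,0,0],[0,0,0],[0,0,0]], "offset": [[0,0.8,0],[0,0.7,0],[0,0,0],[0,0,0]], "jaw": [1,1,1,1]}}

```text
clock: 30.08
position: [0.4306, 0.3151, 0.112]
orientation: [-1.57, 0.0, -1.652]
force: [-1.1, -0.6, 2.9]
gripper_width: 0.251
```

Contact on the mouth at z = 0.112, the same as at pick-up. Releasing, then lifting clear.

Call:
{"api": "play_rows", "payload": {"rotation": [[0,0,0],[0,0,0],[0,0,0],[0,0,0],[0,0,0],[0,0,0],[0,0,0],[0,0,0],[0,0,0],[0,0,0],[0,0,0],[0,0,0]], "offset": [[0,0,0],[0,0,0],[0,0,0],[0,0,0],[0,0,0],[0,0,0],[0,0,0],[0,0,0],[0,0,0],[0,0,0],[0,0,0],[0,0,0]], "jaw": [0,0,0,0,0,0,0,0,0,0,0,0]}}

```text
clock: 31.08
position: [0.4304, 0.315, 0.1112]
orientation: [-1.571, -0.0, -1.652]
force: [-0.4, -0.1, -0.3]
gripper_width: 0.998
```

Call:
{"api": "play_rows", "payload": {"rotation": [[0,0,0],[0,0,0],[0,0,0],[0,0,0],[0,0,0],[0,0,0],[0,0,0],[0,0,0],[0,0,0],[0,0,0],[0,0,0],[0,0,0]], "offset": [[0,-5,0],[0,-10,0],[0,-15,0],[0,-20,0],[0,-25,0],[0,-25,0],[0,-20,0],[0,0,-20],[0,0,-20],[0,0,-20],[0,0,0],[0,0,0]], "jaw": [0,0,0,0,0,0,0,0,0,0,0,0]}}

```text
clock: 32.08
position: [0.3705, 0.3201, 0.2326]
orientation: [-1.568, 0.001, -1.65]
force: [-0.6, 1.0, -0.6]
gripper_width: 1.002
```

```bash
python3 - <<'E'
from h import *
grab("scene","s6.png"); a=cv2.imread("pics/s6.png"); cv2.imwrite("pics/s6b.png",cv2.resize(a[60:420,130:480],None,fx=1.66,fy=1.66,interpolation=cv2.INTER_CUBIC))
s=arm.observe(); print(s["position"],s["force"],s["clock"],s["gripper_width"])
p=arm.camera_params("scene")
a0=cv2.imread("pics/scene0.png")
for z in(.06,.176): print(((proj(p,[*MOUTH[:2],z])-[130,60])*1.66).round())
x,y=proj(p,[*MOUTH[:2],.12]).astype(int); d=cv2.absdiff(a,a0).max(2); print("holder diff",d[y-45:y+40,x-15:x+15].mean())
E
```

```text
[0.37104634 0.32000275 0.23218215] [0.38946128 0.29474311 0.41503145] 32.1333 0.9991169938858891
[247. 139.]
[247.  88.]
holder diff 18.777254901960784
```

The picture limit is reached, so I'll verify numerically against the start picture.

```bash
python3 - <<'E'
from h import *
p=arm.camera_params("scene"); a0=cv2.imread("pics/scene0.png"); b=cv2.imread("pics/s6.png")
def match(n,X,r):
    u=proj(p,X).round().astype(int); t=a0[u[1]-r:u[1]+r,u[0]-r:u[0]+r]; w=b[u[1]-r-8:u[1]+r+8,u[0]-r-8:u[0]+r+8]
    m=cv2.minMaxLoc(cv2.matchTemplate(w,t,cv2.TM_CCOEFF_NORMED)); print(n,"score",round(m[1],3),"shift",np.array(m[3])-8)
match("handle top",[*MOUTH[:2],.165],9); match("guard",[*MOUTH[:2],.063],10); match("handle",[*MOUTH[:2],.12],12)
match("spool",[.4676,-.3103,.03],20); match("meter",[.6684,-.3706,.02],30); match("rail",[.6686,.3564,.02],20); match("driver",[.47,0,.015],15)
g=lambda im:[(lambda i:(i.mean().round(1) if len(i) else None, len(i)))(np.where(im[v,260:300].max(1)<50)[0]+260) for v in range(110,150,5)]
print(g(a0));print(g(b))
H=SEAM+.172*EX+.002*EZ
for a in(0,.03,.1):
    e=-np.cos(a)*EX+np.sin(a)*EZ;n=np.sin(a)*EX+np.cos(a)*EZ; print(a,[proj(p,H+.172*e+.073*n+k*EY).round(1) for k in(.112,-.112)])
E
```

```text
handle top score 0.932 shift [0 0]
guard score 0.982 shift [0 0]
handle score 0.982 shift [0 0]
spool score 0.986 shift [0 0]
meter score 0.997 shift [0 0]
rail score 0.994 shift [0 0]
driver score 0.892 shift [-2 -1]
[(None, 0), (np.float64(279.0), 7), (np.float64(279.7), 3), (np.float64(279.0), 7), (np.float64(279.0), 7), (np.float64(279.0), 7), (np.float64(279.0), 11), (np.float64(279.0), 9)]
[(None, 0), (np.float64(278.5), 8), (np.float64(282.0), 1), (np.float64(279.0), 7), (np.float64(279.0), 7), (np.float64(279.0), 7), (np.float64(279.0), 11), (np.float64(278.5), 10)]
0 [array([280.3, 198.3]), array([234.8, 258.9])]
0.03 [array([281. , 197.2]), array([235.4, 258. ])]
0.1 [array([283., 195.]), array([237.2, 256.1])]
```

```bash
python3 - <<'E'
from h import *
n=cv2.cvtColor(arm.grab_frame("top"),cv2.COLOR_RGB2BGR); t=cv2.imread("pics/t3.png")
m=cv2.minMaxLoc(cv2.matchTemplate(n[130:250,240:380],t[138:242,248:372],cv2.TM_CCOEFF_NORMED)); print("cover",m[1],np.array(m[3])-8)
print(arm.sign_off())
E
```

```text
cover 0.9951094388961792 [0 0]
the job is handed in; nothing more can be done
None
```

I carried out the whole task and handed it in at about 32 s of the 72 s allowed; the sign-off reports no verdict.

- **Keys:** I pressed the power key and then the tone key, each to its hard stop at about 14 N.
- **Cover:** I pushed it shut along its arc at about 0.7 rad/s. The finger stopped at 0.120 m, the shut height, under about 6 N.
- **Seam:** I drew the probe along the seam leaning at 37°, at 4 cm/s, from about y +103 mm to −103 mm. The largest force I read was about 6 N. From the arm's pose the tip was at about x −2 mm, z +4 mm, and the picture at the right end agreed to about 2 mm.
- **Probe return:** It had not slipped in the grip. It touched down at the same height as at pick-up, then was released and the gripper moved clear.

**Last checks:**
- The probe, spool, multimeter and rail strip showed no shift against the start picture.
- The cover was unchanged since the top view that showed it shut.
- The screwdriver matched less well: score 0.89, shifted 2 pixels. I put that down to shadows, as nothing came near it, but did not confirm it.
- The picture limit ran out before I could view the final scene, so these last checks are numerical only.

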